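# Dial open the sample safe

### The arm

A 6-joint arm with a two-finger parallel gripper is mounted at the origin on a cart in front of the work surface, level with it; the furniture and walls round the work are solid. World frame = base frame: x ahead of the robot, y to its left, z up, the work surface at z = 0. Lengths are in m, angles in degrees, forces in N, time in s.
With the tool pointing down it reaches from about 0.375 to 0.9 m from the base axis. Payload 3.1 kg.
Tool frame: the origin (TCP) lies between the finger pads; the fingertips stand 22 mm ahead of it and the grasp point (between the pads) lies 3 mm ahead of it (bot.tip_extent is the distance from the TCP to the fingertips, in m); y points along the fingers, z is the direction in which the jaws open and shut, and the axes are right-handed (so a half turn about y gives the same grasp; the last joint's range is limited). The gripper opens to 87 mm and grips with 3 to 60 N. Pads are 19 mm wide; open, the fingers measure 117 mm over their backs; the gripper's body (75 mm by 190 mm) begins 51 mm behind the grasp point.
Start: joints at [66.148, 30.224, 82.088, -0, 67.689, -10.227], TCP at [0.147, 0.607, 0.245] pointing down, gripper open.
Joint ranges: [-176.69, 176.69], [-43.24, 126.21], [12.49, 139.97], [-82, 262], [0, 151.66], [-163.58, 163.58]. Speed limits (degrees/s): [159.86, 159.86, 180, 180, 180, 180].

### API

Orientations are given as a 3x3 rotation matrix whose columns are the frame's x, y, z axes.
In Python, from rig import bot, eyes, models gives the robot as it stands. The module is installed in compiled form; this text tells all that it offers.
- The arm moves only by the tool arm_command, never from a script. Its arguments are lists of equal length, an entry for each row: "translation": the shift along the tool's x, y, z each as a share of 0.08 m, from -1 to 1, a list of three; "rotation": the turn, a rotation vector about the tool's x, y, z each as a share of 60 degrees, from -1 to 1, a list of three; "grip": the closure, from -1 (fully open) to 1 (shut), so that 0 is half open. In form: {"translation": [[x, y, z], ...], "rotation": [[rx, ry, rz], ...], "grip": [grip, ...]}. A call has 1 to 5 rows; each row is the pose to reach, as a shift and turn from the pose commanded when the call began, along the tool's axes at that moment; what a row does not reach only later rows make up. A row lasts 1/10 s, in which the tool goes at most 50 mm and 8.59 degrees, less where a joint would pass 70% of its speed; a pose out of reach is approached as far as the arm can. A call with a number of a shift or a turn outside -1 to 1 is refused whole. A call with a gripper value outside its range is refused whole. The fingers move at their own pace and stop on an object; the grip force is fixed at half the most. Time passes only in rows, so rows that repeat a pose let the fingers close. It gives the time, the measured TCP pose, the force and the opening at its end, in the units of the state.
- bot.read_state(): the state, without advancing time (a new reading comes with each control period).
- eyes.capture(name): name is "side" or "top" or "wrist"; returns a dict with "image" (400x640x3 uint8, blue, green, red), "mtx" (3x3 intrinsics, pixels), "rvec" (rotation vector, rad) and "tvec" (3), from world to camera coordinates, as OpenCV has them; the wrist camera has in their place "hand_eye" (4x4, takes a point from camera to tool coordinates, whose origin is the TCP and whose axes are the tool frame's). Camera axes: x right, y down, z forward; pixel columns grow to the right and rows downward; lengths in m; the calibration is good to about 2 mm. A picture is of the moment at which its call begins: read the wrist's pose just before it. There is no depth.
- bot.hand_in(): hands the job in, once; it reports no verdict.
Trained networks look in the newest picture that a camera, given by its name, has taken for a name from the list of things; names that differ only in an ending like _2 or _b are one class to them, and where a whole thing is asked for, a point or a joint stands for the part that bears it (a point fixed in the world has none). Each returns a list of dicts, best first, with "conf" (0 to 1); they miss things now and then, are a little off and sometimes report something else, mostly with a low value. They report only what shows in the picture. A call takes as long as a camera call.
- models.recognise(camera, thing): "extent" ([left, top, right, bottom] as shares, 0 to 1, of the picture: columns of its width, rows of its height, round what is visible of it).
- models.spot_point(camera, thing): "point" ([column, row] as shares, 0 to 1, of the picture: columns of its width, rows of its height: a listed point, or the origin of a listed thing).
The state is a dict: "time_s": time; "joint_positions": joint angles; "qvel": joint speeds; "tau": joint torques, N m; "position": TCP position; "tcp_rot": TCP orientation; "force": force on the tool from outside, world axes, zero at the start; "moment": the same for the moment, N m; "opening": opening from 0.0 (shut) to 1.0 (fully open).
Only numpy, scipy, OpenCV 4.12 (cv2) and the standard library are available. Lean on these libraries where they do the work, as an engineer would, in place of code of your own. Each camera call takes 0.05 s, during which the arm holds its last target. There are 200 camera calls.

### The job

Open the sample safe: turn its dial clockwise past the green mark and on towards red until you feel the first wheel come up against its springy stop, then reverse, anticlockwise past green and on towards blue until you feel the second stop, then clockwise again back to green, and slide the cover fully open to its left. The dial has slipped on its spindle, so the stops may lie well before or beyond the red and blue marks: go by feel, push only gently against each stop, never force the dial or a cover that is still locked, and leave the things around it where they are.

Things in the scene. Friction and masses are not known exactly. Their poses are not given: they have to be found in the camera images.
- safe: grey steel safe bolted to the worktop, 130 (x) x 270 (y) x 60 mm high; origin at the centre of its underside, x pointing from its front to its back, y to its left. The right half (-y) is the dial housing, the left half (+y) the compartment with an aluminium cover, top 68 mm up. An aluminium ring of 104 mm diameter round the dial, its top 63 mm up, bears three coloured marks.
- mark_green (a point): green mark on the ring, at the front (-x) side of the dial, 44 mm from the dial's axis. With both wheels home the cover is free while the index is within about 0.15 rad of this mark.
- mark_red (a point): red mark on the ring, 1.0 rad clockwise of green seen from above (left of it seen from the front). The first stop, met when turning clockwise, lies at a dial angle somewhere from -1.4 to -0.6. The wheel is picked up 0.38 rad before its stop and adds a drag of about 0.05 N m.
- mark_blue (a point): blue mark on the ring, 1.0 rad anticlockwise of green (right of it seen from the front). The second stop, met when turning anticlockwise, lies 2.0 rad from the first, at a dial angle somewhere from 0.6 to 1.4. Wheels stay where they were left when the dial is reversed or let go; a wheel short of its stop keeps the cover locked.
- dial_grip (a point): point on the dial's vertical axis, 88 mm above the worktop, at the height to grip: at x 0, y -70 mm of the safe. The dial is a black disc of 72 mm diameter, 63 to 71 mm above the worktop, with a fluted round knob of 44 mm diameter on it, 71 to 101 mm above the worktop, that can be gripped in any direction.
- dial_index (a point): outer end of the white index line on the dial's disc, 34 mm from its axis; a white line on the knob's top points the same way. The index turns with the dial.
- dial (a joint): dial angle, rad: 0 with the index at green, positive anticlockwise from above; starts at 0.05 to 0.20. Free turning takes under 0.1 N m. Each stop is a spring of 5 N m per rad: turn until resistance is plain (0.2 to 0.35 N m), then reverse; a stop pushed in by over 0.12 rad (0.6 N m) counts as forced. The dial has slipped on its spindle by up to 0.4 rad either way.
- cover_pull (a point): centre of the black upright pull bar on the cover, 81 mm above the worktop: 12 mm thick along the safe's y, 44 mm along its x, 68 to 94 mm above the worktop; at x 0, y +75 mm of the safe when shut.
- cover (a joint): travel of the cover along the safe's +y (to its left), m: 0 shut, 0.085 fully open against its end. It slides with a drag of 2 to 5 N and stays where it is left; locked, it has only 2 mm of play, and pulling a locked cover with more than 25 N counts as forcing.
- wash_bottle: white wash bottle with red cap and spout behind the safe, bystander, 185 mm high; origin at its underside
- beaker: small clear beaker, bystander, 52 mm wide, 70 mm high; origin at its underside
- dropper: small brown bottle with black cap at the right front, bystander, 34 mm wide, 81 mm high; origin at its underside
- log_book: green log book lying flat at the left front, bystander, 211x150x12 mm; origin at its underside

How it is judged:
By the outcome, as a careful person would: the job done as asked, in the order asked, and still so for the second after the job is handed in, with the robot touching nothing.
It also fails if it takes over 72 s, if anything falls off the work surface, if the arm or the gripper's body presses on something with over 40 N, if the wrist force passes 120 N, or if a joint passes its speed limit or range.

## Working session

There is one attempt and no reset: what is moved stays moved. The work goes in short steps, Python scripts to look and compute and a tool call to move; the robot and the scene stay as the last step left them, time stands still between calls to the robot, and variables do not carry over. Pictures are saved under pics/ and viewed, about 8 in all and at most 12, crops included, and the job is handed in when it is done.

Besides the shell and the picture viewer there is one more tool, called after "Emit:" as name(argument=value, ...), one argument or row to a line, values as JSON. arm_command: Moves the arm, as the interface text tells. Shift numbers are shares of 0.08 m and turn numbers shares of 60 degrees, none past 1 either way. Its arguments: {"type":"object","properties":{"translation":{"type":"array"},"rotation":{"type":"array"},"grip":{"type":"array"}},"required":["translation","rotation","grip"]}

```bash
mkdir -p pics
cat > h.py <<'E'
import numpy as np, cv2
from rig import bot, eyes, models
def P(c):
    if 'rvec' in c:
        R=cv2.Rodrigues(np.array(c['rvec'],float))[0]; t=np.array(c['tvec'],float).reshape(3)
    else:
        s=c['s']; T=np.eye(4); T[:3,:3]=s['tcp_rot']; T[:3,3]=s['position']
        M=np.linalg.inv(T@np.array(c['hand_eye'])); R=M[:3,:3]; t=M[:3,3]
    return np.array(c['mtx'])@np.c_[R,t]
def shot(n):
    s=bot.read_state(); c=eyes.capture(n); c['s']=s; return c
def tri(Ps,uvs):
    A=[]
    for p,(u,v) in zip(Ps,uvs): A+= [u*p[2]-p[0], v*p[2]-p[1]]
    A=np.array(A); A/=np.linalg.norm(A[:,:3],axis=1)[:,None]
    return np.linalg.lstsq(A[:,:3],-A[:,3],rcond=None)[0]
def plane(p,uv,z):
    u,v=uv; A=np.array([u*p[2]-p[0], v*p[2]-p[1]]); return np.linalg.solve(A[:,:2],-A[:,3]-A[:,2]*z)
def proj(p,X):
    q=p@np.r_[X,1]; return q[:2]/q[2]
E
python3 - <<'E'
from h import *
names=['dial_grip','cover_pull','mark_green','mark_red','mark_blue','dial_index','safe','wash_bottle','beaker','dropper','log_book']
c={}
for n in ['top','side']:
    c[n]=shot(n); cv2.imwrite(f'pics/{n}0.png',c[n]['image'])
cv2.imwrite('pics/both.png',np.vstack([c['top']['image'],c['side']['image']])[:, :][::1,::1])
zs=dict(dial_grip=.088,cover_pull=.081,mark_green=.063,mark_red=.063,mark_blue=.063,dial_index=.071)
for t in names:
    r={n:models.spot_point(n,t)[:1] for n in c}
    uv={n:np.array(r[n][0]['point'])*[640,400] for n in c if r[n]}
    print(t,{n:(uv[n].round(0).tolist(),round(r[n][0]['conf'],2),plane(P(c[n]),uv[n],zs.get(t,0)).round(3).tolist()) for n in uv}, tri([P(c[n]) for n in uv],list(uv.values())).round(3) if len(uv)==2 else '')
s=bot.read_state();print({k:np.round(v,3).tolist() for k,v in s.items()})
E
```

```text
dial_grip {'top': ([370.0, 224.0], 0.95, [0.511, -0.19]), 'side': ([302.0, 247.0], 0.72, [0.529, -0.198])} [ 0.521 -0.192  0.081]
cover_pull {'top': ([322.0, 220.0], 0.89, [0.525, -0.048]), 'side': ([288.0, 218.0], 0.62, [0.516, -0.068])} [ 0.523 -0.048  0.062]
mark_green {'top': ([374.0, 242.0], 0.63, [0.46, -0.204]), 'side': ([280.0, 256.0], 0.71, [0.467, -0.192])} [ 0.462 -0.203  0.074]
mark_red {'top': ([360.0, 231.0], 0.96, [0.494, -0.163]), 'side': ([289.0, 250.0], 0.79, [0.495, -0.177])} [ 0.496 -0.164  0.05 ]
mark_blue {'top': ([385.0, 234.0], 0.95, [0.484, -0.239]), 'side': ([287.0, 267.0], 0.94, [0.478, -0.237])} [ 0.481 -0.238  0.064]
dial_index {'top': ([375.0, 237.0], 0.97, [0.474, -0.205]), 'side': ([286.0, 262.0], 0.57, [0.477, -0.224])} [ 0.477 -0.208  0.054]
safe {'top': ([348.0, 228.0], 0.58, [0.508, -0.131]), 'side': ([291.0, 252.0], 0.65, [0.51, -0.124])} [ 0.508 -0.13   0.006]
wash_bottle {'top': ([295.0, 147.0], 0.67, [0.777, 0.037])} 
beaker {'top': ([428.0, 175.0], 0.6, [0.68, -0.395]), 'side': ([376.0, 311.0], 0.57, [0.678, -0.389])} [ 0.678 -0.394  0.006]
dropper {'top': ([446.0, 245.0], 0.66, [0.452, -0.442]), 'side': ([294.0, 344.0], 0.83, [0.454, -0.43])} [ 0.452 -0.438  0.012]
log_book {'top': ([325.0, 221.0], 0.71, [0.531, -0.057])} 
{'time_s': 1.2, 'joint_positions': [66.148, 30.225, 82.088, -0.0, 67.687, -10.226], 'qvel': [-0.1, -0.043, -0.034, -0.001, -0.139, -0.126], 'tau': [0.0, -44.002, -17.698, 0.063, 0.051, 0.0], 'position': [0.147, 0.607, 0.245], 'tcp_rot': [[0.972, -0.0, 0.236], [-0.236, -0.0, 0.972], [-0.0, -1.0, -0.0]], 'force': [-0.417, 0.152, -0.032], 'moment': [-0.029, -0.05, -0.005], 'opening': 1.001}
```

View pics/top0.png

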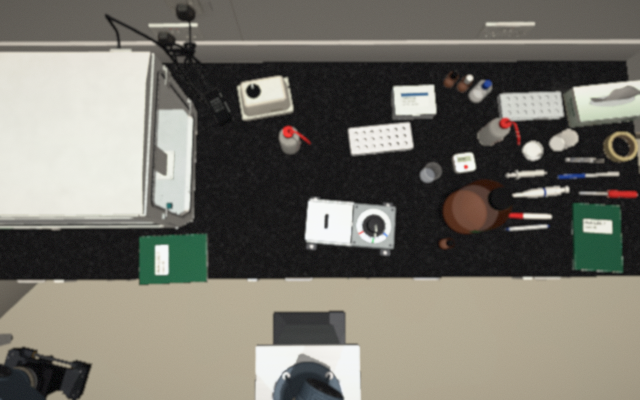

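View pics/side0.png

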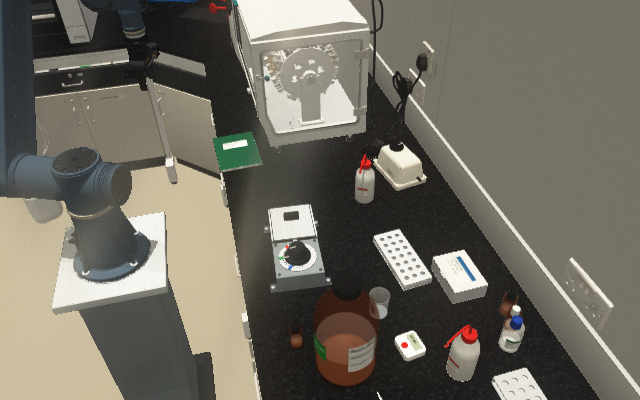

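Emit:
arm_command(
  translation=[
    [1,-0.1,-1],
    [1,-0.1,-1],
    [1,-0.1,-1],
  ],
  rotation=[
    [0,0,0],
    [0,0,0],
    [0,0,0],
  ],
  grip=[-1,-1,-1],
)

```text
time_s: 1.5
position: [0.2073, 0.5073, 0.2526]
tcp_rot: [[0.971, -0.0, 0.238], [-0.238, -0.003, 0.971], [0.0, -1.0, -0.003]]
force: [-0.0, 0.4, 0.4]
opening: 1.001
```

Emit:
arm_command(
  translation=[
    [1,-0.1,-1],
    [1,-0.1,-1],
    [1,-0.1,-1],
  ],
  rotation=[
    [0,0,0],
    [0,0,0],
    [0,0,0],
  ],
  grip=[-1,-1,-1],
)

```text
time_s: 1.8
position: [0.2665, 0.4115, 0.261]
tcp_rot: [[0.971, 0.0, 0.239], [-0.239, -0.001, 0.971], [0.001, -1.0, -0.001]]
force: [-0.3, 0.1, 0.1]
opening: 0.997
```

Emit:
arm_command(
  translation=[
    [1,-0.1,-1],
    [1,-0.1,-1],
    [1,-0.1,-1],
  ],
  rotation=[
    [0,0,0],
    [0,0,0],
    [0,0,0],
  ],
  grip=[-1,-1,-1],
)

```text
time_s: 2.1
position: [0.3261, 0.3156, 0.2691]
tcp_rot: [[0.971, 0.002, 0.239], [-0.239, 0.0, 0.971], [0.002, -1.0, 0.001]]
force: [-0.3, 0.3, -0.2]
opening: 1.0
```

Emit:
arm_command(
  translation=[
    [0.6,-0.05,-1],
    [0.6,-0.05,-1],
    [0.6,-0.05,-1],
  ],
  rotation=[
    [0,0,0],
    [0,0,0],
    [0,0,0],
  ],
  grip=[-1,-1,-1],
)

```text
time_s: 2.4
position: [0.3537, 0.2258, 0.273]
tcp_rot: [[0.97, 0.002, 0.242], [-0.242, -0.0, 0.97], [0.002, -1.0, -0.0]]
force: [0.2, -0.1, -0.1]
opening: 1.0
```

Emit:
arm_command(
  translation=[
    [0.6,-0.05,-1],
    [0.6,-0.05,-1],
    [0.6,-0.05,-1],
  ],
  rotation=[
    [0,0,0],
    [0,0,0],
    [0,0,0],
  ],
  grip=[-1,-1,-1],
)

```text
time_s: 2.7
position: [0.3822, 0.1373, 0.2772]
tcp_rot: [[0.971, 0.003, 0.241], [-0.241, -0.0, 0.971], [0.003, -1.0, 0.0]]
force: [0.2, 1.5, -0.2]
opening: 0.998
```

Emit:
arm_command(
  translation=[
    [0.6,-0.05,-1],
    [0.6,-0.05,-1],
    [0.6,-0.05,-1],
  ],
  rotation=[
    [0,0,0],
    [0,0,0],
    [0,0,0],
  ],
  grip=[-1,-1,-1],
)

```text
time_s: 3.0
position: [0.4105, 0.0482, 0.2812]
tcp_rot: [[0.971, 0.004, 0.24], [-0.24, -0.001, 0.971], [0.004, -1.0, -0.0]]
force: [0.4, 0.8, 0.2]
opening: 1.001
```

Emit:
arm_command(
  translation=[
    [0.6,-0.05,-1],
    [0.6,-0.05,-1],
    [0.6,-0.05,-1],
  ],
  rotation=[
    [0,0,0],
    [0,0,0],
    [0,0,0],
  ],
  grip=[-1,-1,-1],
)

```text
time_s: 3.3
position: [0.4385, -0.041, 0.2851]
tcp_rot: [[0.971, 0.004, 0.239], [-0.239, -0.002, 0.971], [0.005, -1.0, -0.001]]
force: [-1.1, 0.3, 0.4]
opening: 1.003
```

Run:
```python
from h import *
c=shot('wrist'); cv2.imwrite('pics/w1.png',c['image']); np.save('w1.npy',c,allow_pickle=True)
print(np.round(c['hand_eye'],3).tolist(), np.round(c['mtx'],1).tolist()); s=c['s'];print(s['position'],s['joint_positions'],s['force'],s['time_s'])
zs=dict(dial_grip=.088,cover_pull=.081,mark_green=.063,mark_red=.063,mark_blue=.063,dial_index=.071)
for t in zs:
    r=models.spot_point('wrist',t)[:1]
    if r:
        uv=np.array(r[0]['point'])*[640,400]; print(t,uv.round(),r[0]['conf'],plane(P(c),uv,zs[t]).round(4))
```

```text
[[-0.001, 0.964, 0.268, -0.074], [0.0, -0.268, 0.964, -0.14], [1.0, 0.001, -0.0, 0.0], [0.0, 0.0, 0.0, 1.0]] [[297.5, 0.0, 317.4], [0.0, 297.5, 199.8], [0.0, 0.0, 1.0]]
[ 0.43850181 -0.04095414  0.28511159] [-1.99277925e+01  1.25500599e+01  1.04466938e+02 -1.02084075e-02
  6.27177662e+01 -9.60925013e+01] [-1.062844    0.27939231  0.40084664] 3.3
dial_grip [206. 264.] 0.85 [ 0.5066 -0.2013]
cover_pull [322. 248.] 0.91 [ 0.5225 -0.0553]
mark_green [204. 228.] 0.64 [ 0.4672 -0.2001]
mark_red [235. 240.] 0.68 [ 0.4924 -0.1663]
mark_blue [180. 246.] 0.78 [ 0.484  -0.2391]
dial_index [199. 236.] 0.59 [ 0.4736 -0.2051]
```

View pics/w1.png

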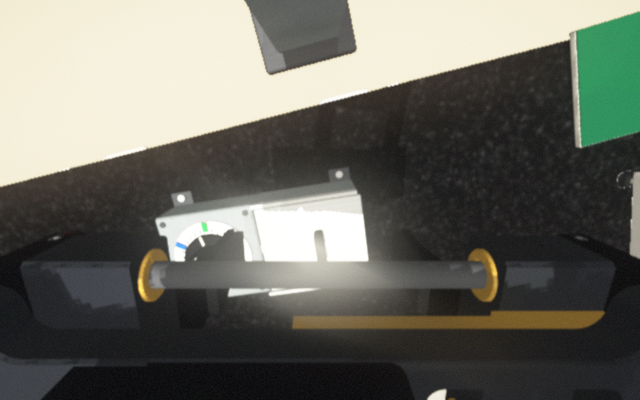

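Emit:
arm_command(
  translation=[
    [0.97,0.28,0],
    [0.97,0.28,0],
    [0.97,0.28,0],
  ],
  rotation=[
    [0,0,0],
    [0,0,0],
    [0,0,0],
  ],
  grip=[-1,-1,-1],
)

```text
time_s: 3.95
position: [0.5138, -0.057, 0.2613]
tcp_rot: [[0.972, 0.002, 0.235], [-0.235, -0.0, 0.972], [0.002, -1.0, 0.0]]
force: [-0.8, 0.9, -0.5]
opening: 1.001
```

Emit:
arm_command(
  translation=[
    [0.97,0.28,0],
    [0.97,0.28,0],
    [0.97,0.28,0],
    [0.97,0.28,0],
  ],
  rotation=[
    [0,0,0],
    [0,0,0],
    [0,0,0],
    [0,0,0],
  ],
  grip=[-1,-1,-1,-1],
)

```text
time_s: 4.35
position: [0.5848, -0.0741, 0.2392]
tcp_rot: [[0.972, -0.003, 0.235], [-0.235, 0.001, 0.972], [-0.003, -1.0, 0.0]]
force: [-0.6, -0.1, -0.9]
opening: 1.004
```

```bash
cat > look.py <<'E'
from h import *
import sys,pickle
def look(tag):
    c=shot('wrist'); cv2.imwrite(f'pics/{tag}.png',c['image'])
    s=c['s'];print(s['position'].round(4),s['joint_positions'].round(1),s['time_s'])
    zs=dict(dial_grip=.088,cover_pull=.081,mark_green=.063,mark_red=.063,mark_blue=.063,dial_index=.071)
    o={}
    for t in zs:
        r=models.spot_point('wrist',t)[:1]
        if r:
            uv=np.array(r[0]['point'])*[640,400]; o[t]=uv; print(t,uv.round(),r[0]['conf'],plane(P(c),uv,zs[t]).round(4))
    pickle.dump((P(c),o),open(tag+'.pkl','wb'))
look(sys.argv[1])
E
python3 look.py w2
```

```text
[ 0.5848 -0.0741  0.2392] [-18.1  27.9  87.5   0.   64.7 -94.5] 4.35
dial_grip [171. 151.] 0.9 [ 0.5097 -0.2023]
cover_pull [318. 127.] 0.81 [ 0.5216 -0.0583]
mark_green [171. 105.] 0.62 [ 0.4659 -0.1978]
mark_red [210. 123.] 0.81 [ 0.4921 -0.1657]
mark_blue [139. 135.] 0.84 [ 0.4866 -0.2411]
dial_index [165. 116.] 0.95 [ 0.4754 -0.2036]
```

Emit:
arm_command(
  translation=[
    [0,0,-1],
    [0,0,-1],
    [0,0,-1],
    [0,0,-1],
  ],
  rotation=[
    [0,0,0],
    [0,0,0],
    [0,0,0],
    [0,0,0],
  ],
  grip=[-1,-1,-1,-1],
)

```text
time_s: 5.1
position: [0.5668, -0.1533, 0.24]
tcp_rot: [[0.971, 0.0, 0.237], [-0.237, 0.001, 0.971], [0.0, -1.0, 0.001]]
force: [-0.4, 1.5, 0.2]
opening: 1.0
```

```bash
python3 look.py w3
python3 - <<'E'
from h import *
import pickle
a,b=[pickle.load(open(f'w{i}.pkl','rb')) for i in (2,3)]
for t in a[1]:
    if t in b[1]: print(t,tri([a[0],b[0]],[a[1][t],b[1][t]]).round(4))
E
```

```text
[ 0.5668 -0.1533  0.24  ] [ -26.    27.6   88.     0.    64.5 -102.3] 5.1
dial_grip [256. 151.] 0.61 [ 0.5118 -0.2009]
cover_pull [398. 126.] 0.72 [ 0.5219 -0.0609]
mark_green [249. 106.] 0.66 [ 0.4683 -0.2002]
mark_red [288. 122.] 0.81 [ 0.4919 -0.1662]
mark_blue [219. 132.] 0.77 [ 0.4854 -0.239 ]
dial_grip [ 0.5106 -0.199   0.0953]
cover_pull [ 0.5223 -0.0584  0.0715]
mark_green [ 0.4664 -0.2009  0.0572]
mark_red [ 0.4919 -0.1664  0.0608]
mark_blue [ 0.4864 -0.2373  0.0691]
```

View pics/w3.png

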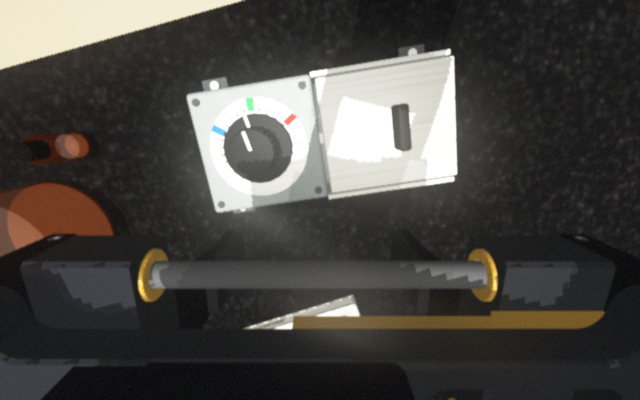

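Run:
```python
from h import *
import pickle
from scipy.optimize import least_squares
V=[pickle.load(open(f'w{i}.pkl','rb')) for i in (2,3)]
c1,s1=np.cos(1),np.sin(1)
L=dict(dial_grip=[0,-.07,.088],cover_pull=[0,.075,.081],mark_green=[-.044,-.07,.063],mark_red=[-.044*c1,-.07+.044*s1,.063],mark_blue=[-.044*c1,-.07-.044*s1,.063])
def W(p,q):
    c,s=np.cos(p[2]),np.sin(p[2]); return np.array([p[0]+c*q[0]-s*q[1],p[1]+s*q[0]+c*q[1],q[2]])
def f(p): return np.concatenate([proj(Pm,W(p,L[t]))-o[t] for Pm,o in V for t in L if t in o])
r=least_squares(f,[.51,-.13,-.09],loss='soft_l1'); p=r.x; print(p,np.degrees(p[2]),r.fun.reshape(-1,2).round(1).tolist())
print('dial',W(p,L['dial_grip']),'pull',W(p,L['cover_pull']))
im=cv2.imread('pics/w3.png')[40:230,170:480]; im=cv2.resize(im,None,fx=2.5,fy=2.5)
def pt(q): return tuple(int(v) for v in ((proj(V[1][0],W(p,q))-[170,40]+.5)*2.5))
def circ(r,z,col):
    for a in np.arange(0,6.28,.1): cv2.circle(im,pt([r*np.cos(a),-.07+r*np.sin(a),z]),1,col,-1)
circ(.052,.063,(255,0,255)); circ(.036,.071,(0,255,255)); circ(.022,.101,(0,255,0))
for x in(-.022,.022):
    for y in (.069,.081): cv2.circle(im,pt([x,y,.094]),2,(0,0,255),-1)
for x in(-.065,.065):
    for y in (-.135,0,.135): cv2.circle(im,pt([x,y,.06]),2,(255,0,0),-1)
for k in L: cv2.circle(im,pt(L[k]),3,(0,128,255),1)
cv2.imwrite('pics/ov.png',im); np.save('pose.npy',p)
```

```text
[ 0.51678775 -0.13369898 -0.07014619] -4.019080589622239 [[-0.4, 2.5], [-0.5, 0.6], [-1.7, 2.7], [0.3, -1.5], [1.7, -1.6], [-2.6, 0.7], [2.0, -0.3], [-0.3, -0.3], [0.9, -1.4], [0.2, 0.1]]
dial [ 0.51188154 -0.20352683  0.088     ] pull [ 0.5220444  -0.05888342  0.081     ]
```

View pics/ov.png

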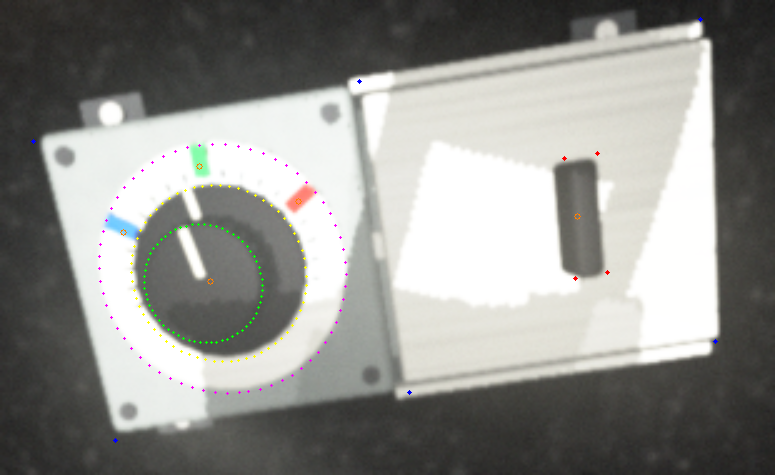

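Emit:
arm_command(
  translation=[
    [-0.52,0.5,-0.77],
    [-0.52,0.5,-0.77],
    [-0.52,0.87,-0.77],
    [-0.52,0.87,-0.77],
    [-0.52,0.87,-0.77],
  ],
  rotation=[
    [0,0.7,0],
    [0,0.7,0],
    [0,0.7,0],
    [0,0.7,0],
    [0,0.7,0],
  ],
  grip=[-1,-1,-1,-1,-1],
)

```text
time_s: 5.95
position: [0.5115, -0.2025, 0.169]
tcp_rot: [[0.56, -0.002, 0.829], [-0.829, 0.001, 0.56], [-0.002, -1.0, -0.001]]
force: [0.8, -0.1, -0.6]
opening: 1.0
```

```bash
cat > st.py <<'E'
from h import *
import sys
s=bot.read_state(); R=np.array(s['tcp_rot'])
print(s['time_s'],s['position'].round(4),s['joint_positions'].round(1),'F',s['force'].round(1),'M',s['moment'].round(3),'open',s['opening'],'yaw',np.degrees(np.arctan2(R[1,2],R[0,2])).round(2))
if len(sys.argv)>3: print('shares',(R.T@(np.array([float(a) for a in sys.argv[1:4]])-s['position'])/.08).round(3))
E
python3 st.py .5115 -.203 .098
```

```text
5.95 [ 0.5115 -0.2025  0.169 ] [-33.2  30.4  97.    0.   52.7 -67.3] F [ 0.8 -0.1 -0.6] M [-0.024  0.017 -0.037] open 1.0004886031791502 yaw 34.04
shares [ 0.007  0.888 -0.003]
```

Emit:
arm_command(
  translation=[
    [0,0.3,0],
    [0,0.6,0],
    [0,0.88,0],
    [0,0.88,0],
  ],
  rotation=[
    [0,0,0],
    [0,0,0],
    [0,0,0],
    [0,0,0],
  ],
  grip=[-1,-1,-1,-1],
)

```text
time_s: 6.35
position: [0.5106, -0.2015, 0.0973]
tcp_rot: [[0.565, -0.005, 0.825], [-0.825, 0.003, 0.565], [-0.006, -1.0, -0.002]]
force: [-0.5, -1.0, 0.4]
opening: 1.0
```

```bash
python3 st.py
python3 - <<'E'
from h import *
c=shot('side'); im=c['image']; u=proj(P(c),[.5115,-.203,.09]).astype(int); print(u)
d=shot('wrist')['image']
a=cv2.resize(im[u[1]-70:u[1]+70,u[0]-90:u[0]+90],None,fx=3,fy=3); cv2.imwrite('pics/grip.png',np.hstack([a,cv2.resize(d[:,160:480],(260,420))])[:, :800])
E
```

```text
6.35 [ 0.5106 -0.2015  0.0973] [-33.2  37.   99.7   0.   43.7 -67.6] F [-0.5 -1.   0.4] M [-0.028 -0.    -0.016] open 1.000219629575233 yaw 34.41
[296 248]
```

View pics/grip.png

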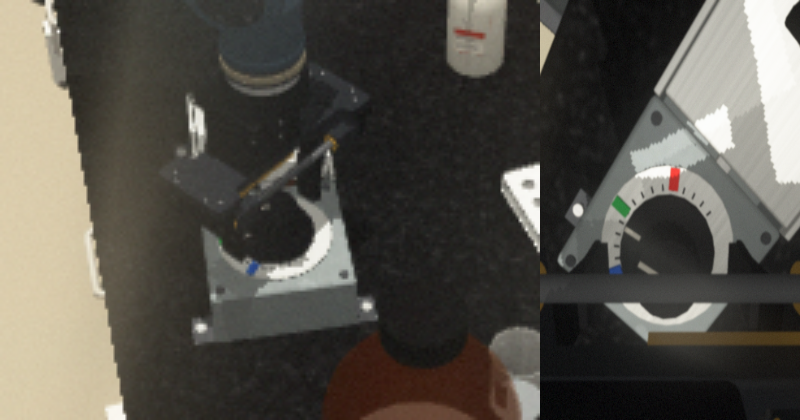

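Emit:
arm_command(
  translation=[
    [0,0,0],
    [0,0,0],
    [0,0,0],
    [0,0,0],
    [0,0,0],
  ],
  rotation=[
    [0,0,0],
    [0,0,0],
    [0,0,0],
    [0,0,0],
    [0,0,0],
  ],
  grip=[1,1,1,1,1],
)

```text
time_s: 6.95
position: [0.5123, -0.2031, 0.1001]
tcp_rot: [[0.565, 0.001, 0.825], [-0.825, -0.0, 0.565], [0.001, -1.0, 0.0]]
force: [0.9, -1.3, 0.4]
opening: 0.633
```

```bash
python3 st.py
```

```text
6.95 [ 0.5123 -0.2031  0.1001] [-33.2  36.7  99.6  -0.   43.7 -67.6] F [ 0.9 -1.3  0.4] M [-0.089  0.005  0.03 ] open 0.6326937957666557 yaw 34.37
```

Emit:
arm_command(
  translation=[
    [0,0,0],
    [0,0,0],
    [0,0,0],
    [0,0,0],
    [0,0,0],
  ],
  rotation=[
    [0,0,0],
    [0,0,0],
    [0,0,0],
    [0,0,0],
    [0,0,0],
  ],
  grip=[1,1,1,1,1],
)

```text
time_s: 7.45
position: [0.5114, -0.2034, 0.0998]
tcp_rot: [[0.565, -0.001, 0.825], [-0.825, -0.001, 0.565], [-0.0, -1.0, -0.002]]
force: [-4.0, -3.6, 3.4]
opening: 0.498
```

```bash
python3 st.py
```

```text
7.45 [ 0.5114 -0.2034  0.0998] [-33.3  36.7  99.6  -0.1  43.7 -67.6] F [-4.  -3.6  3.4] M [-0.672  0.745  0.023] open 0.49780313216492755 yaw 34.41
```

Emit:
arm_command(
  translation=[
    [0,0,0],
    [0,0,0],
    [0,0,0],
    [0,0,0],
    [0,0,0],
  ],
  rotation=[
    [0,0.1,0],
    [0,0.2,0],
    [0,0.3,0],
    [0,0.4,0],
    [0,0.5,0],
  ],
  grip=[1,1,1,1,1],
)

```text
time_s: 7.95
position: [0.5115, -0.2034, 0.0998]
tcp_rot: [[0.073, -0.001, 0.997], [-0.997, -0.001, 0.073], [0.0, -1.0, -0.001]]
force: [-4.7, -3.5, 3.1]
opening: 0.496
```

```bash
python3 st.py
```

```text
7.95 [ 0.5115 -0.2034  0.0998] [-33.3  36.7  99.6  -0.1  43.7 -37.4] F [-4.7 -3.5  3.1] M [-0.702  0.675 -0.01 ] open 0.4959510287806721 yaw 4.16
```

Emit:
arm_command(
  translation=[
    [0,0,0],
    [0,0,0],
  ],
  rotation=[
    [0,0,0],
    [0,0,0],
  ],
  grip=[1,1],
)

```text
time_s: 8.15
position: [0.5115, -0.2034, 0.0998]
tcp_rot: [[0.076, -0.001, 0.997], [-0.997, -0.0, 0.076], [0.0, -1.0, -0.001]]
force: [-5.0, -3.9, 3.0]
opening: 0.498
```

```bash
python3 st.py
python3 - <<'E'
from h import *
im=shot('wrist')['image'];shot('side'); cv2.imwrite('pics/turn.png',cv2.resize(im[120:360,200:440],None,fx=2.4,fy=2.4))
E
```

```text
8.15 [ 0.5115 -0.2034  0.0998] [-33.3  36.7  99.6  -0.1  43.7 -37.6] F [-5.  -3.9  3. ] M [-0.672  0.723 -0.037] open 0.49839374981121914 yaw 4.38
```

View pics/turn.png

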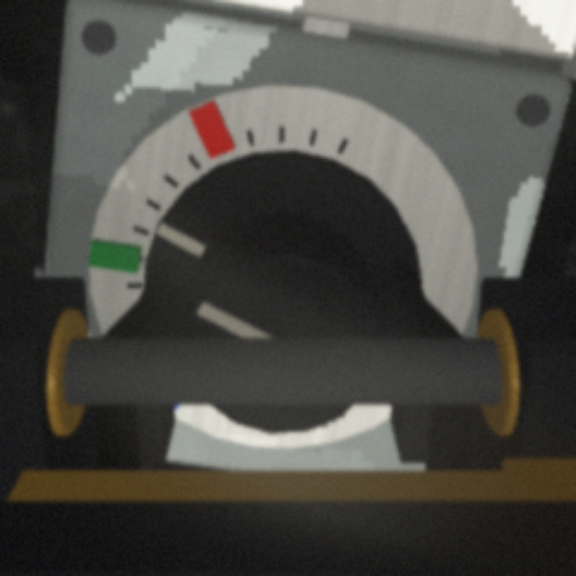

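Emit:
arm_command(
  translation=[
    [0,0,0],
    [0,0,0],
    [0,0,0],
    [0,0,0],
  ],
  rotation=[
    [0,0.07,0],
    [0,0.14,0],
    [0,0.2,0],
    [0,0.2,0],
  ],
  grip=[1,1,1,1],
)

```text
time_s: 8.65
position: [0.5115, -0.2034, 0.0998]
tcp_rot: [[-0.134, -0.001, 0.991], [-0.991, -0.0, -0.134], [0.001, -1.0, -0.001]]
force: [-3.8, -3.3, 2.9]
opening: 0.5
```

```bash
python3 st.py
```

```text
8.65 [ 0.5115 -0.2034  0.0998] [-33.3  36.7  99.6  -0.1  43.7 -25.5] F [-3.8 -3.3  2.9] M [-0.639  0.736 -0.022] open 0.4996700969604688 yaw -7.67
```

Emit:
arm_command(
  translation=[
    [0,0,0],
    [0,0,0],
    [0,0,0],
  ],
  rotation=[
    [0,0.04,0],
    [0,0.07,0],
    [0,0.07,0],
  ],
  grip=[1,1,1],
)

```text
time_s: 8.95
position: [0.5115, -0.2034, 0.0998]
tcp_rot: [[-0.205, -0.001, 0.979], [-0.979, -0.0, -0.205], [0.001, -1.0, -0.001]]
force: [-4.5, -3.4, 3.4]
opening: 0.496
```

```bash
python3 st.py
```

```text
8.95 [ 0.5115 -0.2034  0.0998] [-33.3  36.7  99.6  -0.1  43.7 -21.4] F [-4.5 -3.4  3.4] M [-0.678  0.771 -0.011] open 0.49553310395260874 yaw -11.84
```

Emit:
arm_command(
  translation=[
    [0,0,0],
    [0,0,0],
  ],
  rotation=[
    [0,0.035,0],
    [0,0.07,0],
  ],
  grip=[1,1],
)

```text
time_s: 9.15
position: [0.5115, -0.2034, 0.0998]
tcp_rot: [[-0.277, -0.001, 0.961], [-0.961, -0.001, -0.277], [0.001, -1.0, -0.001]]
force: [-3.7, -3.1, 2.8]
opening: 0.501
```

```bash
python3 st.py
```

```text
9.15 [ 0.5115 -0.2034  0.0998] [-33.3  36.7  99.6  -0.1  43.7 -17.1] F [-3.7 -3.1  2.8] M [-0.651  0.762  0.034] open 0.5009954482432384 yaw -16.08
```

Emit:
arm_command(
  translation=[
    [0,0,0],
    [0,0,0],
  ],
  rotation=[
    [0,0.035,0],
    [0,0.07,0],
  ],
  grip=[1,1],
)

```text
time_s: 9.35
position: [0.5115, -0.2034, 0.0998]
tcp_rot: [[-0.346, -0.001, 0.938], [-0.938, -0.001, -0.346], [0.001, -1.0, -0.001]]
force: [-4.7, -3.6, 2.4]
opening: 0.496
```

```bash
python3 st.py
```

```text
9.35 [ 0.5115 -0.2034  0.0998] [-33.3  36.7  99.6  -0.1  43.7 -12.9] F [-4.7 -3.6  2.4] M [-0.703  0.746  0.124] open 0.49571394427171944 yaw -20.27
```

Emit:
arm_command(
  translation=[
    [0,0,0],
    [0,0,0],
  ],
  rotation=[
    [0,0.02,0],
    [0,0.04,0],
  ],
  grip=[1,1],
)

```text
time_s: 9.55
position: [0.5115, -0.2034, 0.0998]
tcp_rot: [[-0.385, -0.001, 0.923], [-0.923, -0.001, -0.385], [0.001, -1.0, -0.001]]
force: [-3.5, -3.5, 2.2]
opening: 0.498
```

```bash
python3 st.py
```

```text
9.55 [ 0.5115 -0.2034  0.0998] [-33.3  36.7  99.6  -0.1  43.7 -10.6] F [-3.5 -3.5  2.2] M [-0.714  0.743  0.043] open 0.4981508010447973 yaw -22.64
```

Emit:
arm_command(
  translation=[
    [0,0,0],
    [0,0,0],
  ],
  rotation=[
    [0,0.04,0],
    [0,0.08,0],
  ],
  grip=[1,1],
)

```text
time_s: 9.75
position: [0.5115, -0.2034, 0.0998]
tcp_rot: [[-0.461, -0.001, 0.887], [-0.887, -0.001, -0.461], [0.001, -1.0, -0.001]]
force: [-3.6, -2.8, 2.9]
opening: 0.5
```

```bash
python3 st.py
```

```text
9.75 [ 0.5115 -0.2034  0.0998] [-33.3  36.7  99.6  -0.1  43.7  -5.7] F [-3.6 -2.8  2.9] M [-0.707  0.723  0.032] open 0.4998845207227273 yaw -27.48
```

Emit:
arm_command(
  translation=[
    [0,0,0],
    [0,0,0],
  ],
  rotation=[
    [0,0.035,0],
    [0,0.07,0],
  ],
  grip=[1,1],
)

```text
time_s: 9.95
position: [0.5115, -0.2034, 0.0998]
tcp_rot: [[-0.525, -0.001, 0.851], [-0.851, -0.001, -0.525], [0.001, -1.0, -0.001]]
force: [-5.3, -4.1, 2.9]
opening: 0.499
```

```bash
python3 st.py
```

```text
9.95 [ 0.5115 -0.2034  0.0998] [-33.3  36.7  99.6  -0.1  43.7  -1.5] F [-5.3 -4.1  2.9] M [-0.702  0.772  0.084] open 0.4992642968270329 yaw -31.67
```

Emit:
arm_command(
  translation=[
    [0,0,0],
    [0,0,0],
  ],
  rotation=[
    [0,0.03,0],
    [0,0.06,0],
  ],
  grip=[1,1],
)

```text
time_s: 10.15
position: [0.5115, -0.2034, 0.0998]
tcp_rot: [[-0.577, -0.001, 0.817], [-0.817, -0.001, -0.577], [0.001, -1.0, -0.001]]
force: [-4.3, -3.4, 2.3]
opening: 0.498
```

```bash
python3 st.py
```

```text
10.15 [ 0.5115 -0.2034  0.0998] [-33.3  36.7  99.6  -0.1  43.7   2. ] F [-4.3 -3.4  2.3] M [-0.706  0.772  0.094] open 0.498191927922241 yaw -35.26
```

Emit:
arm_command(
  translation=[
    [0,0,0],
    [0,0,0],
  ],
  rotation=[
    [0,0.03,0],
    [0,0.05,0],
  ],
  grip=[1,1],
)

```text
time_s: 10.35
position: [0.5116, -0.2034, 0.0998]
tcp_rot: [[-0.619, -0.001, 0.786], [-0.786, -0.001, -0.619], [0.001, -1.0, -0.001]]
force: [-3.8, -3.2, 2.8]
opening: 0.497
```

```bash
python3 st.py
```

```text
10.35 [ 0.5116 -0.2034  0.0998] [-33.3  36.7  99.6  -0.1  43.7   5. ] F [-3.8 -3.2  2.8] M [-0.704  0.775  0.183] open 0.4973939060903164 yaw -38.23
```

Emit:
arm_command(
  translation=[
    [0,0,0],
    [0,0,0],
  ],
  rotation=[
    [0,0.02,0],
    [0,0.02,0],
  ],
  grip=[1,1],
)

```text
time_s: 10.55
position: [0.5115, -0.2035, 0.0998]
tcp_rot: [[-0.635, -0.001, 0.773], [-0.773, -0.001, -0.635], [0.001, -1.0, -0.001]]
force: [-4.0, -3.1, 2.5]
opening: 0.495
```

```bash
python3 st.py
```

```text
10.55 [ 0.5115 -0.2035  0.0998] [-33.3  36.7  99.6  -0.1  43.7   6.2] F [-4.  -3.1  2.5] M [-0.733  0.779  0.119] open 0.4952875969244187 yaw -39.39
```

Emit:
arm_command(
  translation=[
    [0,0,0],
    [0,0,0],
  ],
  rotation=[
    [0,0.015,0],
    [0,0.03,0],
  ],
  grip=[1,1],
)

```text
time_s: 10.75
position: [0.5115, -0.2034, 0.0998]
tcp_rot: [[-0.658, -0.001, 0.753], [-0.753, -0.001, -0.658], [0.001, -1.0, -0.0]]
force: [-4.2, -3.1, 2.0]
opening: 0.497
```

```bash
python3 st.py
```

```text
10.75 [ 0.5115 -0.2034  0.0998] [-33.3  36.7  99.6  -0.1  43.7   8. ] F [-4.2 -3.1  2. ] M [-0.677  0.727  0.339] open 0.49709420590896464 yaw -41.16
```

Emit:
arm_command(
  translation=[
    [0,0,0],
  ],
  rotation=[
    [0,0,0],
  ],
  grip=[1],
)

```text
time_s: 10.85
position: [0.5116, -0.2034, 0.0998]
tcp_rot: [[-0.658, -0.001, 0.753], [-0.753, -0.001, -0.658], [0.001, -1.0, -0.0]]
force: [-3.9, -3.4, 2.1]
opening: 0.498
```

```bash
python3 st.py
python3 - <<'E'
from h import *
m=[]
for i in range(4): eyes.capture('side'); m.append(round(float(bot.read_state()['moment'][2]),3))
print(m)
E
```

```text
10.85 [ 0.5116 -0.2034  0.0998] [-33.3  36.7  99.6  -0.1  43.7   8. ] F [-3.9 -3.4  2.1] M [-0.652  0.732  0.178] open 0.49783881129024127 yaw -41.16
[0.22, 0.139, 0.209, 0.184]
```

Emit:
arm_command(
  translation=[
    [0,0,0],
    [0,0,0],
  ],
  rotation=[
    [0,0.02,0],
    [0,0.02,0],
  ],
  grip=[1,1],
)

```text
time_s: 11.25
position: [0.5115, -0.2034, 0.0998]
tcp_rot: [[-0.674, -0.001, 0.739], [-0.739, -0.001, -0.674], [0.002, -1.0, -0.0]]
force: [-4.3, -2.6, 3.1]
opening: 0.499
```

```bash
cat > m.py <<'E'
from h import *
m=[]
for i in range(4): eyes.capture('side'); m.append(round(float(bot.read_state()['moment'][2]),3))
print(m,np.mean(m))
E
python3 st.py; python3 m.py
```

```text
11.25 [ 0.5115 -0.2034  0.0998] [-33.3  36.7  99.6  -0.1  43.7   9.2] F [-4.3 -2.6  3.1] M [-0.706  0.681  0.274] open 0.49898804354180476 yaw -42.34
[0.249, 0.244, 0.224, 0.179] 0.22399999999999998
```

Emit:
arm_command(
  translation=[
    [0,0,0],
    [0,0,0],
  ],
  rotation=[
    [0,0.02,0],
    [0,0.02,0],
  ],
  grip=[1,1],
)

```text
time_s: 11.65
position: [0.5115, -0.2034, 0.0998]
tcp_rot: [[-0.689, -0.001, 0.725], [-0.725, -0.001, -0.689], [0.002, -1.0, -0.0]]
force: [-4.8, -2.8, 3.6]
opening: 0.498
```

```bash
python3 st.py; python3 m.py
```

```text
11.65 [ 0.5115 -0.2034  0.0998] [-33.3  36.7  99.6  -0.1  43.7  10.4] F [-4.8 -2.8  3.6] M [-0.739  0.71   0.335] open 0.4984126955965049 yaw -43.53
[0.296, 0.267, 0.312, 0.307] 0.2955
```

Emit:
arm_command(
  translation=[
    [0,0,0],
    [0,0,0],
    [0,0,0],
    [0,0,0],
    [0,0,0],
  ],
  rotation=[
    [0,-0.13,0],
    [0,-0.26,0],
    [0,-0.39,0],
    [0,-0.52,0],
    [0,-0.65,0],
  ],
  grip=[1,1,1,1,1],
)

```text
time_s: 12.35
position: [0.5115, -0.2034, 0.0999]
tcp_rot: [[-0.075, -0.001, 0.997], [-0.997, -0.0, -0.075], [0.0, -1.0, -0.001]]
force: [-3.9, -3.9, 3.7]
opening: 0.499
```

Emit:
arm_command(
  translation=[
    [0,0,0],
    [0,0,0],
    [0,0,0],
    [0,0,0],
    [0,0,0],
  ],
  rotation=[
    [0,-0.13,0],
    [0,-0.26,0],
    [0,-0.39,0],
    [0,-0.52,0],
    [0,-0.65,0],
  ],
  grip=[1,1,1,1,1],
)

```text
time_s: 12.85
position: [0.5115, -0.2034, 0.0998]
tcp_rot: [[0.569, -0.001, 0.822], [-0.822, -0.0, 0.569], [-0.0, -1.0, -0.001]]
force: [-4.8, -3.4, 2.3]
opening: 0.499
```

```bash
python3 st.py
python3 - <<'E'
from h import *
im=shot('wrist')['image']; cv2.imwrite('pics/turn2.png',cv2.resize(im[120:360,200:440],None,fx=2,fy=2))
E
```

```text
12.85 [ 0.5115 -0.2034  0.0998] [-33.3  36.7  99.6  -0.1  43.7 -67.9] F [-4.8 -3.4  2.3] M [-0.737  0.757 -0.071] open 0.49857472320382656 yaw 34.69
```

View pics/turn2.png

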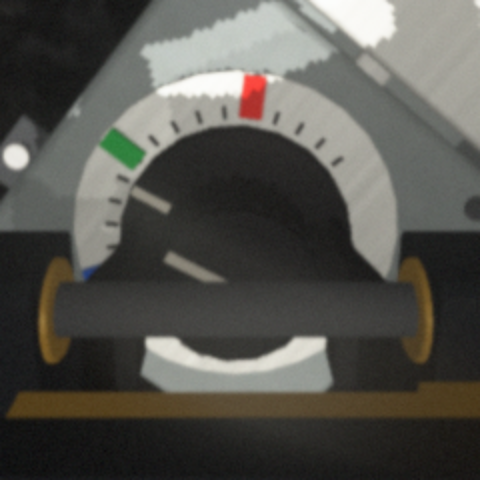

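Emit:
arm_command(
  translation=[
    [0,0,0],
    [0,0,0],
    [0,0,0],
    [0,0,0],
  ],
  rotation=[
    [0,-0.1,0],
    [0,-0.2,0],
    [0,-0.3,0],
    [0,-0.38,0],
  ],
  grip=[1,1,1,1],
)

```text
time_s: 13.3
position: [0.5114, -0.2035, 0.0998]
tcp_rot: [[0.842, -0.001, 0.539], [-0.539, -0.0, 0.842], [-0.001, -1.0, -0.001]]
force: [-5.3, -4.6, 2.4]
opening: 0.5
```

```bash
python3 st.py; python3 m.py
```

```text
13.3 [ 0.5114 -0.2035  0.0998] [-33.3  36.7  99.6  -0.1  43.7 -90.6] F [-5.3 -4.6  2.4] M [-0.693  0.796 -0.115] open 0.49988319213350535 yaw 57.38
[-0.016, 0.007, 0.07, 0.003] 0.016
```

Emit:
arm_command(
  translation=[
    [0,0,0],
    [0,0,0],
    [0,0,0],
  ],
  rotation=[
    [0,-0.05,0],
    [0,-0.1,0],
    [0,-0.13,0],
  ],
  grip=[1,1,1],
)

```text
time_s: 13.8
position: [0.5114, -0.2035, 0.0998]
tcp_rot: [[0.907, -0.001, 0.422], [-0.422, -0.0, 0.907], [-0.001, -1.0, -0.001]]
force: [-3.8, -3.6, 2.4]
opening: 0.494
```

```bash
python3 st.py; python3 m.py
```

```text
13.8 [ 0.5114 -0.2035  0.0998] [-33.3  36.7  99.6  -0.1  43.7 -98.3] F [-3.8 -3.6  2.4] M [-0.757  0.791 -0.126] open 0.4944109200814923 yaw 65.06
[-0.018, 0.055, 0.068, 0.043] 0.037000000000000005
```

Emit:
arm_command(
  translation=[
    [0,0,0],
    [0,0,0],
  ],
  rotation=[
    [0,-0.04,0],
    [0,-0.07,0],
  ],
  grip=[1,1],
)

```text
time_s: 14.2
position: [0.5114, -0.2035, 0.0998]
tcp_rot: [[0.935, -0.001, 0.354], [-0.354, -0.0, 0.935], [-0.001, -1.0, -0.001]]
force: [-4.4, -4.3, 3.3]
opening: 0.5
```

```bash
python3 st.py; python3 m.py
```

```text
14.2 [ 0.5114 -0.2035  0.0998] [-3.330e+01  3.670e+01  9.960e+01 -1.000e-01  4.370e+01 -1.025e+02] F [-4.4 -4.3  3.3] M [-0.765  0.825 -0.093] open 0.5003099676832973 yaw 69.25
[0.021, 0.002, 0.017, 0.057] 0.02425
```

Emit:
arm_command(
  translation=[
    [0,0,0],
    [0,0,0],
  ],
  rotation=[
    [0,-0.03,0],
    [0,-0.06,0],
  ],
  grip=[1,1],
)

```text
time_s: 14.6
position: [0.5114, -0.2035, 0.0998]
tcp_rot: [[0.956, -0.001, 0.295], [-0.295, -0.001, 0.956], [-0.001, -1.0, -0.001]]
force: [-4.2, -3.0, 3.7]
opening: 0.501
```

```bash
python3 st.py; python3 m.py
```

```text
14.6 [ 0.5114 -0.2035  0.0998] [-3.330e+01  3.670e+01  9.960e+01 -1.000e-01  4.370e+01 -1.061e+02] F [-4.2 -3.   3.7] M [-0.722  0.806 -0.092] open 0.5009247149016278 yaw 72.84
[0.06, -0.006, 0.058, 0.058] 0.0425
```

Emit:
arm_command(
  translation=[
    [0,0,0],
    [0,0,0],
  ],
  rotation=[
    [0,-0.03,0],
    [0,-0.05,0],
  ],
  grip=[1,1],
)

```text
time_s: 15.0
position: [0.5114, -0.2035, 0.0998]
tcp_rot: [[0.97, -0.001, 0.245], [-0.245, -0.0, 0.97], [-0.001, -1.0, -0.001]]
force: [-4.6, -3.2, 2.7]
opening: 0.497
```

```bash
python3 st.py; python3 m.py
```

```text
15.0 [ 0.5114 -0.2035  0.0998] [-3.33e+01  3.67e+01  9.96e+01 -1.00e-01  4.37e+01 -1.09e+02] F [-4.6 -3.2  2.7] M [-0.744  0.789 -0.08 ] open 0.4974692863434906 yaw 75.83
[0.037, 0.046, 0.009, -0.063] 0.007249999999999996
```

Emit:
arm_command(
  translation=[
    [0,0,0],
    [0,0,0],
  ],
  rotation=[
    [0,-0.03,0],
    [0,-0.05,0],
  ],
  grip=[1,1],
)

```text
time_s: 15.4
position: [0.5114, -0.2035, 0.0998]
tcp_rot: [[0.981, -0.001, 0.194], [-0.194, -0.0, 0.981], [-0.001, -1.0, -0.001]]
force: [-3.9, -2.9, 2.8]
opening: 0.502
```

```bash
python3 st.py; python3 m.py
```

```text
15.4 [ 0.5114 -0.2035  0.0998] [-3.33e+01  3.67e+01  9.96e+01 -1.00e-01  4.37e+01 -1.12e+02] F [-3.9 -2.9  2.8] M [-0.732  0.759 -0.066] open 0.5017040229710156 yaw 78.82
[-0.014, -0.035, -0.047, -0.068] -0.041
```

Emit:
arm_command(
  translation=[
    [0,0,0],
    [0,0,0],
  ],
  rotation=[
    [0,-0.02,0],
    [0,-0.035,0],
  ],
  grip=[1,1],
)

```text
time_s: 15.8
position: [0.5114, -0.2035, 0.0999]
tcp_rot: [[0.987, -0.001, 0.159], [-0.159, -0.0, 0.987], [-0.001, -1.0, -0.001]]
force: [-4.7, -3.7, 2.1]
opening: 0.496
```

```bash
python3 st.py; python3 m.py
```

```text
15.8 [ 0.5114 -0.2035  0.0999] [-3.330e+01  3.670e+01  9.960e+01 -1.000e-01  4.370e+01 -1.141e+02] F [-4.7 -3.7  2.1] M [-0.827  0.772 -0.189] open 0.49625721945979956 yaw 80.88
[-0.171, -0.167, -0.085, -0.113] -0.134
```

Emit:
arm_command(
  translation=[
    [0,0,0],
    [0,0,0],
  ],
  rotation=[
    [0,-0.015,0],
    [0,-0.025,0],
  ],
  grip=[1,1],
)

```text
time_s: 16.2
position: [0.5114, -0.2035, 0.0999]
tcp_rot: [[0.991, -0.001, 0.133], [-0.133, -0.0, 0.991], [-0.001, -1.0, -0.001]]
force: [-5.0, -3.7, 3.3]
opening: 0.495
```

```bash
python3 st.py; python3 m.py
```

```text
16.2 [ 0.5114 -0.2035  0.0999] [-3.330e+01  3.670e+01  9.960e+01 -1.000e-01  4.370e+01 -1.156e+02] F [-5.  -3.7  3.3] M [-0.828  0.796 -0.324] open 0.49519311170068403 yaw 82.35
[-0.182, -0.186, -0.189, -0.173] -0.1825
```

Emit:
arm_command(
  translation=[
    [0,0,0],
    [0,0,0],
  ],
  rotation=[
    [0,-0.02,0],
    [0,-0.02,0],
  ],
  grip=[1,1],
)

```text
time_s: 16.6
position: [0.5114, -0.2035, 0.0999]
tcp_rot: [[0.994, -0.001, 0.113], [-0.113, -0.0, 0.994], [-0.001, -1.0, -0.001]]
force: [-3.9, -3.0, 2.9]
opening: 0.498
```

```bash
python3 st.py; python3 m.py
```

```text
16.6 [ 0.5114 -0.2035  0.0999] [-3.330e+01  3.670e+01  9.960e+01 -1.000e-01  4.370e+01 -1.168e+02] F [-3.9 -3.   2.9] M [-0.817  0.803 -0.315] open 0.498205134830554 yaw 83.54
[-0.243, -0.208, -0.254, -0.227] -0.23299999999999998
```

Emit:
arm_command(
  translation=[
    [0,0,0],
    [0,0,0],
  ],
  rotation=[
    [0,-0.015,0],
    [0,-0.015,0],
  ],
  grip=[1,1],
)

```text
time_s: 17.0
position: [0.5115, -0.2035, 0.0998]
tcp_rot: [[0.995, -0.001, 0.097], [-0.097, -0.0, 0.995], [-0.001, -1.0, -0.001]]
force: [-4.3, -3.0, 3.1]
opening: 0.496
```

```bash
python3 st.py; python3 m.py
```

```text
17.0 [ 0.5115 -0.2035  0.0998] [-3.330e+01  3.670e+01  9.960e+01 -1.000e-01  4.370e+01 -1.177e+02] F [-4.3 -3.   3.1] M [-0.844  0.759 -0.306] open 0.49575807334669497 yaw 84.42
[-0.337, -0.284, -0.285, -0.276] -0.2955
```

Emit:
arm_command(
  translation=[
    [0,0,0],
    [0,0,0],
    [0,0,0],
    [0,0,0],
    [0,0,0],
  ],
  rotation=[
    [0,0.1,0],
    [0,0.2,0],
    [0,0.3,0],
    [0,0.4,0],
    [0,0.5,0],
  ],
  grip=[1,1,1,1,1],
)

```text
time_s: 17.7
position: [0.5114, -0.2035, 0.0998]
tcp_rot: [[0.812, -0.002, 0.584], [-0.584, -0.001, 0.812], [-0.001, -1.0, -0.001]]
force: [-4.5, -4.4, 2.4]
opening: 0.495
```

Emit:
arm_command(
  translation=[
    [0,0,0],
    [0,0,0],
    [0,0,0],
    [0,0,0],
    [0,0,0],
  ],
  rotation=[
    [0,0.1,0],
    [0,0.2,0],
    [0,0.3,0],
    [0,0.4,0],
    [0,0.47,0],
  ],
  grip=[1,1,1,1,1],
)

```text
time_s: 18.2
position: [0.5115, -0.2035, 0.0999]
tcp_rot: [[0.44, -0.001, 0.898], [-0.898, -0.001, 0.44], [-0.0, -1.0, -0.001]]
force: [-4.6, -3.4, 2.5]
opening: 0.5
```

```bash
python3 st.py
python3 - <<'E'
from h import *
c=shot('wrist'); im=c['image']; Pm=P(c); np.save('Pm.npy',Pm)
cx=np.array([.5115,-.2034])
for t,z in (('mark_green',.063),('mark_red',.063),('mark_blue',.063),('dial_index',.071)):
    for r in models.spot_point('wrist',t)[:1]:
        uv=np.array(r['point'])*[640,400]; X=plane(Pm,uv,z); d=X-cx; print(t,uv.round(),r['conf'],X.round(4),np.degrees(np.arctan2(d[1],d[0])).round(1),np.hypot(*d).round(4))
# ray lines at 1mm marks: draw dial axis & safe -x direction
o=cv2.resize(im[120:360,200:440],None,fx=2.5,fy=2.5)
for yaw in(-5.7,):
    a=np.radians(180+yaw)
    for r in (.030,.034): 
        q=proj(Pm,[cx[0]+r*np.cos(a),cx[1]+r*np.sin(a),.071]); cv2.circle(o,tuple(int(v) for v in (q-[200,120])*2.5),2,(255,0,255),-1)
    q=proj(Pm,[cx[0]+.044*np.cos(a),cx[1]+.044*np.sin(a),.063]); cv2.circle(o,tuple(int(v) for v in (q-[200,120])*2.5),2,(0,0,255),-1)
cv2.imwrite('pics/turn3.png',o)
E
```

```text
18.2 [ 0.5115 -0.2035  0.0999] [-33.3  36.7  99.6  -0.1  43.7 -59.3] F [-4.6 -3.4  2.5] M [-0.7    0.8    0.037] open 0.5001465834881248 yaw 26.09
mark_green [254. 202.] 0.56 [ 0.4654 -0.2003] 176.1 0.0462
mark_red [315. 168.] 0.63 [ 0.4903 -0.1645] 118.6 0.0443
mark_blue [257. 266.] 0.8 [ 0.4843 -0.24  ] -126.6 0.0456
dial_index [265. 215.] 0.61 [ 0.4755 -0.2017] 177.3 0.0361
```

View pics/turn3.png

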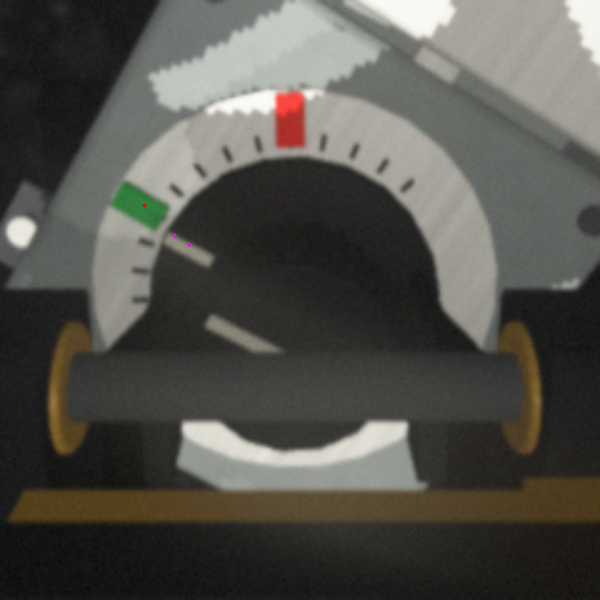

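Emit:
arm_command(
  translation=[
    [0,0,0],
    [0,0,0],
  ],
  rotation=[
    [0,0.035,0],
    [0,0.035,0],
  ],
  grip=[1,1],
)

```text
time_s: 18.65
position: [0.5115, -0.2034, 0.0998]
tcp_rot: [[0.409, -0.001, 0.913], [-0.913, -0.0, 0.409], [-0.0, -1.0, -0.001]]
force: [-4.5, -3.4, 3.0]
opening: 0.496
```

Emit:
arm_command(
  translation=[
    [0,0,0],
    [0,0,0],
    [0,0,0],
    [0,0,0],
    [0,0,0],
  ],
  rotation=[
    [0,0,0],
    [0,0,0],
    [0,0,0],
    [0,0,0],
    [0,0,0],
  ],
  grip=[-0.4,-0.4,-0.4,-0.4,-0.4],
)

```text
time_s: 19.15
position: [0.5123, -0.2028, 0.0997]
tcp_rot: [[0.41, 0.0, 0.912], [-0.912, 0.0, 0.41], [-0.0, -1.0, 0.0]]
force: [-0.1, 0.2, -0.0]
opening: 0.698
```

Emit:
arm_command(
  translation=[
    [0,0,0],
    [0,0,0],
    [0,-0.3,0],
    [0,-0.6,0],
    [0,-0.9,0],
  ],
  rotation=[
    [0,0,0],
    [0,0,0],
    [0,0,0],
    [0,0,0],
    [0,0,0],
  ],
  grip=[-0.4,-0.4,-0.4,-0.4,-0.4],
)

```text
time_s: 19.65
position: [0.5119, -0.2028, 0.1723]
tcp_rot: [[0.409, -0.001, 0.912], [-0.912, 0.001, 0.409], [-0.001, -1.0, -0.0]]
force: [-0.2, -1.1, -0.5]
opening: 0.699
```

```bash
python3 st.py .523 -.0615 .17
python3 - <<'E'
from h import *
c=shot('wrist'); im=c['image']; Pm=P(c)
cx=np.array([.5115,-.2034])
for t,z in (('mark_green',.063),('mark_red',.063),('dial_index',.071),('cover_pull',.081)):
    for r in models.spot_point('wrist',t)[:1]:
        uv=np.array(r['point'])*[640,400]; X=plane(Pm,uv,z); d=X-cx; print(t,uv.round(),r['conf'],X.round(4),np.degrees(np.arctan2(d[1],d[0])).round(1),np.hypot(*d).round(4))
cv2.imwrite('pics/rel.png',im)
E
```

```text
19.65 [ 0.5119 -0.2028  0.1723] [-33.2  30.2  96.8   0.   53.1 -57.4] F [-0.2 -1.1 -0.5] M [-0.091 -0.016  0.008] open 0.6992506274090794 yaw 24.17
shares [-1.555  0.03   0.849]
mark_green [271. 182.] 0.67 [ 0.4664 -0.2005] 176.4 0.0452
mark_red [314. 157.] 0.88 [ 0.4918 -0.1662] 117.9 0.0421
dial_index [283. 186.] 0.61 [ 0.4776 -0.1979] 170.8 0.0343
cover_pull [417.  36.] 0.66 [ 0.5222 -0.0575] 85.8 0.1463
```

View pics/rel.png

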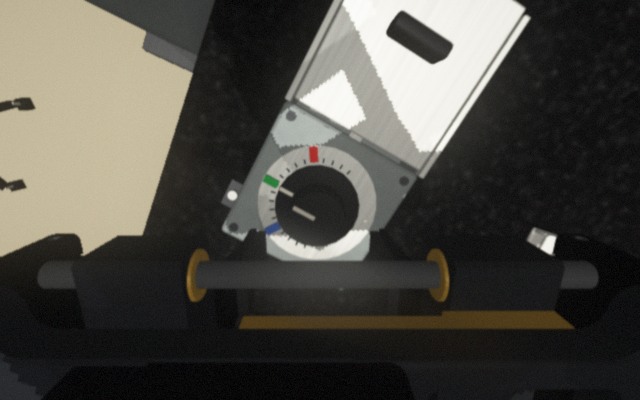

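Emit:
arm_command(
  translation=[
    [-0.78,0,0.42],
    [-0.78,0,0.42],
  ],
  rotation=[
    [0,0,0],
    [0,0,0],
  ],
  grip=[0,0],
)

```text
time_s: 20.1
position: [0.5155, -0.1296, 0.1701]
tcp_rot: [[0.409, -0.004, 0.913], [-0.913, 0.003, 0.409], [-0.005, -1.0, -0.003]]
force: [0.6, 0.4, -0.7]
opening: 0.592
```

Emit:
arm_command(
  translation=[
    [-0.78,0,0.42],
    [-0.78,0,0.42],
    [-0.78,0,0.42],
    [-0.78,0,0.42],
    [-0.78,0,0.42],
  ],
  rotation=[
    [0,-0.7,0],
    [0,-0.7,0],
    [0,-0.7,0],
    [0,-0.7,0],
    [0,-0.7,0],
  ],
  grip=[0,0,0,0,0],
)

```text
time_s: 20.6
position: [0.5214, -0.0608, 0.1702]
tcp_rot: [[0.917, -0.003, 0.398], [-0.398, 0.001, 0.917], [-0.003, -1.0, -0.0]]
force: [0.3, -0.6, -0.3]
opening: 0.498
```

Emit:
arm_command(
  translation=[
    [0,0,0],
    [0,0,0],
    [0,0,0],
    [0,0,0],
  ],
  rotation=[
    [0,-0.32,0],
    [0,-0.32,0],
    [0,-0.32,0],
    [0,-0.32,0],
  ],
  grip=[0,0,0,0],
)

```text
time_s: 21.0
position: [0.5215, -0.0613, 0.1703]
tcp_rot: [[0.997, -0.003, 0.081], [-0.081, 0.001, 0.997], [-0.003, -1.0, 0.001]]
force: [0.3, 0.4, -0.6]
opening: 0.498
```

```bash
python3 st.py .523 -.0588 .097
python3 - <<'E'
from h import *
c=shot('wrist'); im=c['image']; Pm=P(c)
for r in models.spot_point('wrist','cover_pull')[:1]:
    uv=np.array(r['point'])*[640,400]; print(uv,r['conf'],plane(Pm,uv,.081))
for t in('top',):
    d=shot(t)
    for k,z in (('cover_pull',.081),('dial_grip',.088)):
        for r in models.spot_point(t,k)[:1]: print(k,plane(P(d),np.array(r['point'])*[640,400],z),r['conf'])
cv2.imwrite('pics/pull.png',im)
E
```

```text
21.0 [ 0.5215 -0.0613  0.1703] [ -18.9   28.7  100.5    0.    51.  -104.3] F [ 0.3  0.4 -0.6] M [ 0.031 -0.003 -0.059] open 0.4977702981788535 yaw 85.36
shares [0.019 0.917 0.032]
[319.616 211.92 ] 0.75 [ 0.52123372 -0.05919667]
cover_pull [ 0.51935859 -0.05604656] 0.63
dial_grip [ 0.51616174 -0.1906288 ] 0.73
```

View pics/pull.png

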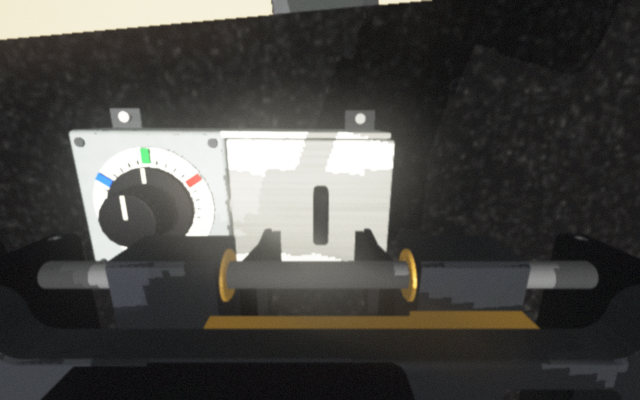

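Emit:
arm_command(
  translation=[
    [0.02,0.3,0.03],
    [0.02,0.6,0.03],
    [0.02,0.91,0.03],
    [0.02,0.91,0.03],
  ],
  rotation=[
    [0,0,0],
    [0,0,0],
    [0,0,0],
    [0,0,0],
  ],
  grip=[0,0,0,0],
)

```text
time_s: 21.65
position: [0.522, -0.0587, 0.0964]
tcp_rot: [[0.997, -0.006, 0.081], [-0.081, 0.002, 0.997], [-0.006, -1.0, 0.002]]
force: [-0.9, -0.0, 0.4]
opening: 0.502
```

Emit:
arm_command(
  translation=[
    [0,0,0.05],
    [0,0,0.1],
    [0,0,0.1],
  ],
  rotation=[
    [0,0,0],
    [0,0,0],
    [0,0,0],
  ],
  grip=[0,0,0],
)

```text
time_s: 21.95
position: [0.5255, -0.051, 0.1002]
tcp_rot: [[0.997, 0.002, 0.08], [-0.08, -0.001, 0.997], [0.002, -1.0, -0.0]]
force: [0.0, 0.4, -0.9]
opening: 0.501
```

```bash
python3 st.py
```

```text
21.95 [ 0.5255 -0.051   0.1002] [ -17.7   35.5  103.     0.    41.3 -103.1] F [ 0.   0.4 -0.9] M [ 0.022  0.018 -0.027] open 0.500582880856026 yaw 85.41
```

Emit:
arm_command(
  translation=[
    [0,0,0.03],
    [0,0,0.06],
    [0,0,0.08],
    [0,0,0.1],
    [0,0,0.1],
  ],
  rotation=[
    [0,0,0],
    [0,0,0],
    [0,0,0],
    [0,0,0],
    [0,0,0],
  ],
  grip=[0,0,0,0,0],
)

```text
time_s: 22.45
position: [0.5255, -0.0433, 0.099]
tcp_rot: [[0.997, 0.0, 0.08], [-0.08, -0.0, 0.997], [0.0, -1.0, -0.0]]
force: [-0.0, 0.3, -1.0]
opening: 0.502
```

Emit:
arm_command(
  translation=[
    [0,0,0.015],
    [0,0,0.03],
    [0,0,0.03],
  ],
  rotation=[
    [0,0,0],
    [0,0,0],
    [0,0,0],
  ],
  grip=[0,0,0],
)

```text
time_s: 22.75
position: [0.5257, -0.0412, 0.099]
tcp_rot: [[0.997, 0.0, 0.081], [-0.081, -0.0, 0.997], [0.0, -1.0, -0.0]]
force: [-1.1, -2.3, 0.9]
opening: 0.501
```

Emit:
arm_command(
  translation=[
    [0,0,0.015],
    [0,0,0.03],
    [0,0,0.03],
  ],
  rotation=[
    [0,0,0],
    [0,0,0],
    [0,0,0],
  ],
  grip=[0,0,0],
)

```text
time_s: 23.05
position: [0.5259, -0.0385, 0.099]
tcp_rot: [[0.997, 0.0, 0.081], [-0.081, 0.0, 0.997], [0.0, -1.0, 0.0]]
force: [-0.7, -2.5, 1.5]
opening: 0.498
```

Emit:
arm_command(
  translation=[
    [0,0,0.013],
    [0,0,0.025],
    [0,0,0.025],
  ],
  rotation=[
    [0,0,0],
    [0,0,0],
    [0,0,0],
  ],
  grip=[0,0,0],
)

```text
time_s: 23.35
position: [0.5261, -0.0365, 0.099]
tcp_rot: [[0.997, 0.0, 0.081], [-0.081, 0.0, 0.997], [0.0, -1.0, 0.0]]
force: [-0.9, -1.5, 1.0]
opening: 0.502
```

Emit:
arm_command(
  translation=[
    [0,0,0.1],
    [0,0,0.2],
    [0,0,0.3],
    [0,0,0.4],
    [0,0,0.45],
  ],
  rotation=[
    [0,0,0],
    [0,0,0],
    [0,0,0],
    [0,0,0],
    [0,0,0],
  ],
  grip=[0,0,0,0,0],
)

```text
time_s: 23.85
position: [0.5293, 0.0004, 0.099]
tcp_rot: [[0.997, 0.001, 0.08], [-0.08, 0.0, 0.997], [0.001, -1.0, 0.0]]
force: [0.5, -3.8, -0.2]
opening: 0.5
```

Emit:
arm_command(
  translation=[
    [0,0,0.1],
    [0,0,0.2],
    [0,0,0.3],
    [0,0,0.35],
    [0,0,0.35],
  ],
  rotation=[
    [0,0,0],
    [0,0,0],
    [0,0,0],
    [0,0,0],
    [0,0,0],
  ],
  grip=[0,0,0,0,0],
)

```text
time_s: 24.35
position: [0.5304, 0.0284, 0.0988]
tcp_rot: [[0.997, -0.002, 0.08], [-0.08, 0.001, 0.997], [-0.002, -1.0, 0.001]]
force: [-0.0, -0.4, -0.1]
opening: 0.498
```

Emit:
arm_command(
  translation=[
    [0,0,0.05],
    [0,0,0.1],
    [0,0,0.1],
  ],
  rotation=[
    [0,0,0],
    [0,0,0],
    [0,0,0],
  ],
  grip=[0,0,0],
)

```text
time_s: 24.65
position: [0.531, 0.0358, 0.0987]
tcp_rot: [[0.997, -0.002, 0.081], [-0.081, 0.001, 0.997], [-0.002, -1.0, 0.001]]
force: [-1.6, -0.4, -0.1]
opening: 0.499
```

Emit:
arm_command(
  translation=[
    [0,0,0.02],
    [0,0,0.04],
    [0,0,0.04],
  ],
  rotation=[
    [0,0,0],
    [0,0,0],
    [0,0,0],
  ],
  grip=[0,0,0],
)

```text
time_s: 24.95
position: [0.5313, 0.0386, 0.0987]
tcp_rot: [[0.997, -0.002, 0.081], [-0.081, 0.0, 0.997], [-0.002, -1.0, 0.0]]
force: [-1.3, -2.0, -0.5]
opening: 0.497
```

Emit:
arm_command(
  translation=[
    [0,0,0.015],
    [0,0,0.03],
    [0,0,0.03],
  ],
  rotation=[
    [0,0,0],
    [0,0,0],
    [0,0,0],
  ],
  grip=[0,0,0],
)

```text
time_s: 25.25
position: [0.532, 0.0409, 0.0988]
tcp_rot: [[0.997, -0.001, 0.081], [-0.081, 0.0, 0.997], [-0.001, -1.0, 0.0]]
force: [-2.4, -2.0, -1.1]
opening: 0.499
```

```bash
python3 st.py
python3 - <<'E'
from h import *
d=shot('top')
for r in models.spot_point('top','cover_pull')[:1]: print(plane(P(d),np.array(r['point'])*[640,400],.081),r['conf'])
d=shot('wrist')
for r in models.spot_point('wrist','cover_pull')[:1]: print(plane(P(d),np.array(r['point'])*[640,400],.081),r['conf'])
E
```

```text
25.25 [0.532  0.0409 0.0988] [ -7.6  36.  102.1   0.   41.9 -93. ] F [-2.4 -2.  -1.1] M [-0.273  0.291 -0.039] open 0.499208721857945 yaw 85.37
[0.52463613 0.03068904] 0.52
[0.52854096 0.02577528] 0.9
```

Emit:
arm_command(
  translation=[
    [0,0,0.01],
    [0,0,0.02],
    [0,0,0.02],
  ],
  rotation=[
    [0,0,0],
    [0,0,0],
    [0,0,0],
  ],
  grip=[0,0,0],
)

```text
time_s: 25.75
position: [0.5328, 0.0414, 0.099]
tcp_rot: [[0.997, 0.001, 0.08], [-0.08, -0.002, 0.997], [0.001, -1.0, -0.002]]
force: [-1.4, -5.8, -0.8]
opening: 0.503
```

Emit:
arm_command(
  translation=[
    [0,0,0.01],
    [0,0,0.02],
    [0,0,0.02],
  ],
  rotation=[
    [0,0,0],
    [0,0,0],
    [0,0,0],
  ],
  grip=[0,0,0],
)

```text
time_s: 26.05
position: [0.5327, 0.0415, 0.0989]
tcp_rot: [[0.997, 0.0, 0.079], [-0.079, -0.004, 0.997], [0.0, -1.0, -0.004]]
force: [-1.6, -10.8, -0.7]
opening: 0.505
```

Emit:
arm_command(
  translation=[
    [0,0,-0.1],
    [0,0,-0.2],
    [0,0,-0.2],
  ],
  rotation=[
    [0,0,0],
    [0,0,0],
    [0,0,0],
  ],
  grip=[0,0,0],
)

```text
time_s: 26.35
position: [0.5318, 0.0273, 0.0991]
tcp_rot: [[0.997, 0.001, 0.082], [-0.082, 0.0, 0.997], [0.001, -1.0, 0.0]]
force: [0.1, 0.7, -0.2]
opening: 0.501
```

Emit:
arm_command(
  translation=[
    [0,-0.4,0],
    [0,-0.8,0],
    [0,-1,0],
    [0,-1,0],
  ],
  rotation=[
    [0,0,0],
    [0,0,0],
    [0,0,0],
    [0,0,0],
  ],
  grip=[0,0,0,0],
)

```text
time_s: 26.75
position: [0.5331, 0.0281, 0.1815]
tcp_rot: [[0.997, 0.006, 0.08], [-0.08, -0.0, 0.997], [0.006, -1.0, 0.0]]
force: [0.4, 0.1, -0.6]
opening: 0.501
```

Emit:
arm_command(
  translation=[
    [0,-0.5,0],
    [0,-0.5,0],
    [0,-0.5,0],
  ],
  rotation=[
    [0,0,0],
    [0,0,0],
    [0,0,0],
  ],
  grip=[0,0,0],
)

```text
time_s: 27.05
position: [0.5312, 0.0282, 0.2187]
tcp_rot: [[0.997, 0.001, 0.08], [-0.08, 0.0, 0.997], [0.001, -1.0, 0.0]]
force: [0.3, -0.1, 0.8]
opening: 0.5
```

```bash
python3 st.py
python3 - <<'E'
from h import *
d=shot('wrist')
for r in models.spot_point('wrist','cover_pull')[:1]: print(plane(P(d),np.array(r['point'])*[640,400],.081),r['conf'])
t=shot('side')
cv2.imwrite('pics/end.png',np.hstack([cv2.resize(d['image'],(500,312)),t['image'][150:350,200:400].repeat(1,0)[:200]if 0 else cv2.resize(t['image'][160:340,200:380],(300,312))]))
E
```

```text
27.05 [0.5312 0.0282 0.2187] [ -9.   25.   97.1   0.   57.9 -94.4] F [ 0.3 -0.1  0.8] M [-0.026  0.013  0.007] open 0.500138698053568 yaw 85.38
```

View pics/end.png

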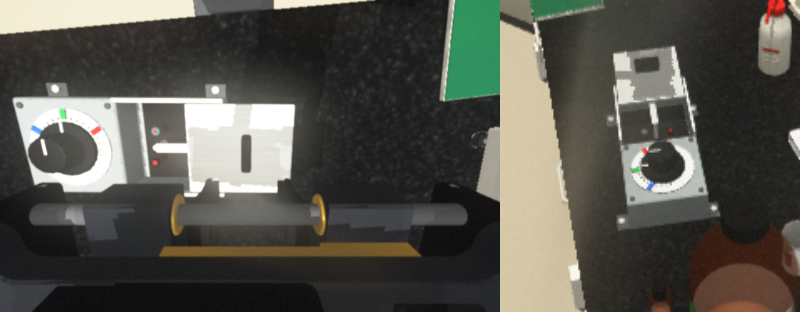

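The picture shows the cover slid left with the compartment exposed, the index still at green, and the surroundings undisturbed. The gripper is clear, so I'm handing the job in.

```bash
python3 -c "
from rig import bot
print(bot.hand_in(), bot.read_state()['time_s'])"
```

```text
the job is handed in; nothing more can be done
the job is handed in; nothing more can be done
```

The safe is open and the job is handed in, with about 27 s on the robot's clock before hand-in. It reported no verdict.

- **First stop:** I turned the dial clockwise until resistance was plain, reading about 0.30 N m at a dial angle of roughly -1.1.
- **Second stop:** I then turned it anticlockwise to the second stop, also about 0.30 N m. The two contacts were about 2.0 rad apart, as the task text says they should be. Estimated push into each stop was about 0.05 rad, well under the 0.12 rad limit, though the wrist turned nearer 0.09 rad past first contact.
- **Back to green:** I turned clockwise to green and let go. The pictures show the index at green, which I put within about 0.05 rad.
- **Cover:** I pushed the pull bar left with an open finger at 2 to 4 N. It stopped against its end with about 11 N, and the camera and arm positions put the travel at about 85 mm.

In the last pictures the cover is open, the gripper is clear and the index is still at green. The wash bottle and log book, where visible, look undisturbed. I did not measure the other things around the safe again.

**Checks that failed or disagreed:**
- The final network look for the pull bar found nothing, so "fully open" rests on the end-stop force, the arm position and the picture.
- Torque readings scattered by about 0.04 N m, with single peaks near 0.34.
- Early estimates of the dial and pull-bar positions from the top and side views were off by up to 15 mm. I used the wrist views instead.

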